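# Clamp the vial tray on the orbital shaker

### The arm

A 7-joint arm with a two-finger parallel gripper is mounted at the origin on a cart in front of the work surface, level with it; the furniture and walls round the work are solid. World frame = base frame: x ahead of the robot, y to its left, z up, the work surface at z = 0. Lengths are in m, angles in rad, forces in N, time in s.
With the tool pointing down it reaches from about 0.4 to 0.85 m from the base axis. Payload 10.4 kg.
Tool frame: the origin (TCP) lies midway between the tips of the shut fingers; the grasp point (between the pads) lies 19 mm behind it (manip.hold_point_z is the distance from the TCP to the grasp point, in m); z points along the fingers, y is the line along which they close (so a half turn about z gives the same grasp; the last joint's range is limited). The gripper opens to 85 mm and grips with 20 to 120 N. Pads are 22 mm wide; open, the fingers measure 114 mm over their backs; the gripper's body (76 mm by 85 mm) begins 54 mm behind the grasp point. The pads swing forward as they close: fully open they stand 13 mm farther back than shut.
Start: joints at [-1.342, 0.332, -0.065, 1.46, 0.022, 1.35, -0.088], TCP at [0.156, 0.605, 0.231] pointing down, gripper open.
Joint ranges: [-2.6, 2.6], [-0.5, 2.12], [-1.47, 1.34], [0.16, 2.42], [-1.27, 4.41], [0.06, 2.06], [-2.6, 2.6]. Speed limits (rad/s): [2.22, 2.22, 2.79, 2.79, 3.14, 3.14, 3.14].

### API

Orientations are given as a unit quaternion [x, y, z, w].
In Python, from workcell import manip, eyes, job gives the robot as it stands.
- The arm moves only by the shell command python3 -m crank 'ROWS' [FORCE]. ROWS is JSON, a list that holds one entry, the list of rows, each a list of 7 numbers: the finger opening in cm, from 0 to 8.54, then the shift along the world's x, y, z in cm, then the turn, a rotation vector about the world's x, y, z in degrees. In form: [[[hand, x, y, z, ax, ay, az], ...]]. A call has 1 to 20 rows; each row shifts and turns the commanded pose from where the row before left it; what a row does not reach is not made up. A row lasts 1/8 s, in which the tool goes at most 62.5 mm and 10.7 degrees, less where a joint would pass 70% of its speed; a pose out of reach is approached as far as the arm can. A call with a gripper value outside its range is refused whole. The fingers move at their own pace and stop on an object; FORCE is the grip in N (left out, the last holds). Time passes only in rows, so rows that do not move let the fingers close. It gives the time, the measured TCP pose, the force, the opening and the grip force at its end, in the units of the state.
- manip.get_obs(): the state, without advancing time (a new reading comes with each control period).
- eyes.camera(name): name is "scene" or "top" or "wrist"; returns (picture, depth): 420x560x3 uint8, red, green, blue; 420x560 float32, m along the optical axis (not along the pixel's ray), 0 where there is no reading.
- eyes.camera_params(name): a dict with "fx", "fy", "cx", "cy" (pixels), "world_from_camera" (4x4, takes a point from camera to world coordinates); the wrist camera has in their place "hand_eye" (4x4, takes a point from camera to tool coordinates, whose origin is the TCP and whose axes are the flange's). Camera axes: x right, y down, z forward; pixel columns grow to the right and rows downward; lengths in m; the calibration is good to about 2 mm. A picture is of the moment at which its call begins: read the wrist's pose just before it. camera_params takes no time and is no camera call.
- job.hand_in(): hands the job in; it is judged then, once.
The state is a dict: "clock": time; "joint_pos": joint angles; "joint_velocities": joint speeds; "tau": joint torques, N m; "position": TCP position; "ee_rot": TCP orientation; "ft_force": force on the tool from outside, world axes, zero at the start; "torque": the same for the moment, N m; "grip_width": opening from 0.0 (shut) to 1.0 (fully open); "grasp_force": force on a finger pad.
Only numpy, scipy, OpenCV 4.12 (cv2) and the standard library are available. Lean on these libraries where they do the work, as an engineer would, in place of code of your own. Each camera call takes 0.05 s, during which the arm holds its last target. There are 200 camera calls.

### The job

The tray of vials stands loose on the shaker platform. Hold down the thumb button of the clamp carriage and slide the carriage along its rail, so that its sprung bar gently pushes the tray square against the fixed backstop and the bar is pressed in but not bottomed out. Then let the button click fully up in a notch of the rail so that the carriage is locked, leaving the jar, the dropper bottle and the timer beside the shaker where they are.

Things in the scene. Friction and masses are not known exactly. Their poses are not given: they have to be found in the camera images.
- shaker: Orbital shaker, white case under a slotted aluminium platform (260 mm along its x, 400 mm along its y), fixed. Origin: centre of its underside, on the bench; z up; platform top 94 mm above. The clamp rail is the middle slot, along the shaker's y through its centre, lined with teeth 12 mm apart; where the notches lie varies by several mm. Clamping is towards the shaker's +y.
- carriage (a joint): Travel of the aluminium clamp carriage along the shaker's +y, m: 0 = parked (stop; its centre at shaker y = -0.145), at most 0.145. With the button up, a cross-bar under it sits between two rail teeth and locks it, with 3 mm of play (parked: 1 to 9 mm of play before the first tooth). With the button down it slides at about 5.5 N plus the bar's force.
- button (a joint): How far the black thumb button is pressed, m: 0 = fully up, 0.010 = bottom stop. Spring: 3.4 N at the top, 7.4 N at the bottom. The carriage is free when it is pressed 0.0065 or more. Let go while the cross-bar is under a tooth, it stays down at about 0.0055, and clicks up to 0 when the carriage is nudged to a notch.
- thumb (a point): Middle of the top of the thumb button (cap 42 mm along x, 44 mm along y), at the carriage's centre, 30 mm above the platform when up. The flat carriage body around it (66 mm along x, 68 mm along y) is 19 mm above the platform; the button lies between two upright shoulders of the carriage.
- shoulder (a point): Middle of the inner face of the carriage's front (+y) shoulder, 24 mm ahead of the button's middle and 8 mm above the raised button. A like shoulder stands 24 mm behind the button's middle: 48 mm of room between them along the shaker's y. Each is 50 mm wide and ends 46 mm above the platform; the saddle is open to the shaker's x sides.
- pressure_bar (a joint): How far the sprung pressure bar is pressed in towards the carriage, in m: 0 = fully out, 0.026 = bottomed out. Spring: 2.5 N at 0, 5.1 N at 0.026, too weak to push the unlocked carriage back by itself.
- bar_face (a point): Centre of the black rubber face of the pressure bar, 170 mm long along the shaker's x, from 3 to 33 mm above the platform; it looks to the shaker's +y, 78 mm ahead of the carriage's centre when fully out.
- backstop: Fixed aluminium angle, 200 mm long along x and 34 mm high, with a black rubber face, held by two black knobs in the platform's outer slots. Origin: foot of the middle of the rubber face, on the platform. The face looks to the shaker's -y; axes as the shaker's.
- tray_center (a point): Centre, half-way up the wall, of the white plastic tray with vials, 220 mm (its x) by 120 mm (its y), walls 35 mm and vials 48 mm high, 0.2 to 0.45 kg. It stands loose and a little askew on the platform between the pressure bar and the backstop. Its long sides are to be clamped. Pushing it along takes 1 to 3 N, so the bar may give up to 6 mm before the tray is home.
- jar_center (a point): Centre of a white screw-cap jar, 54 mm across and 66 mm high, on the bench beside the shaker; a bystander.
- dropper_center (a point): Centre of an amber dropper bottle, 37 mm across and 81 mm high, on the bench beside the shaker; a bystander.
- timer_center (a point): Centre of a flat lab timer, 66 by 62 by 15 mm, on the bench beside the shaker; a bystander.

How it is judged:
By the outcome, as a careful person would: the job done as asked, in the order asked, and still so for the second after the job is handed in, with the robot touching nothing.
It also fails if it takes over 38 s, if anything falls off the work surface, if the arm or the gripper's body presses on something with over 40 N, if the wrist force passes 120 N, or if a joint passes its speed limit or range.

## Working session

There is one attempt and no reset: what is moved stays moved. The work goes in short steps, Python scripts to look and compute and a shell command to move; the robot and the scene stay as the last step left them, time stands still between calls to the robot, and variables do not carry over. Pictures are saved under pics/ and viewed, at most 10 in all, crops included, and the job is handed in when it is done.

```bash
ls; mkdir -p pics; cat > h.py <<'E'
import numpy as np, cv2
from workcell import manip, eyes, job
def snap(n,f):
    p,d=eyes.camera(n); cv2.imwrite(f'pics/{f}.png',p[:,:,::-1]); np.save(f'pics/{f}.npy',d); return p,d
def pt(n,d,u,v,r=1):
    k=eyes.camera_params(n); a=d[v-r:v+r+1,u-r:u+r+1]; z=np.median(a[a>0]) if (a>0).any() else 0
    c=np.array([(u-k['cx'])/k['fx']*z,(v-k['cy'])/k['fy']*z,z,1]); return (np.array(k['world_from_camera'])@c)[:3]
E
python3 - <<'E'
from h import *
print(manip.get_obs())
a,_=snap('top','top1'); b,_=snap('scene','scene1')
E
```

```text
pics
{'clock': 0.0, 'joint_pos': array([-1.34156376,  0.3328451 , -0.06469527,  1.46093294,  0.0215981 ,
        1.34985369, -0.08847702]), 'joint_velocities': array([-0.00143195,  0.0007447 , -0.0005393 , -0.00193583,  0.00044897,
        0.00148967, -0.00152359]), 'tau': array([-8.85331538e-04, -6.25443721e+01,  4.85813257e-02, -3.91598153e+01,
        1.61574717e-02,  9.81093297e-03, -2.35979479e-05]), 'position': array([0.1556542 , 0.60493999, 0.23053662]), 'ee_rot': array([ 1.25564490e-01,  9.92085232e-01, -6.69676956e-04, -5.42432076e-05]), 'ft_force': array([-0.14172532, -0.47791861,  0.22721274]), 'torque': array([-0.05709436,  0.06660201,  0.02643624]), 'grasp_force': 0.0, 'grip_width': 0.9992391427492454}
```

View pics/top1.png

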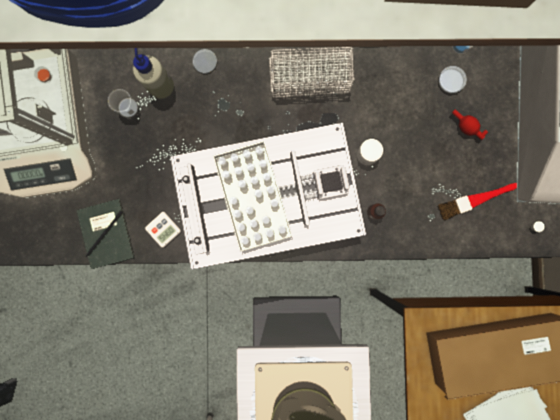

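View pics/scene1.png

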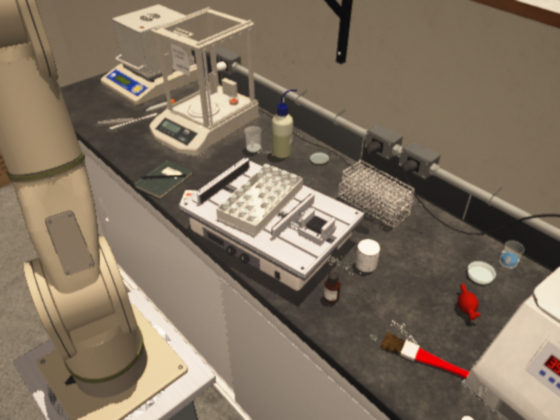

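The top view shows the shaker with corners near (173,157), (345,123), (366,236) and (192,268). The button is at about (332,181), the tray centre at (253,197) and the backstop on the left. The jar is at (371,152), the dropper bottle at (376,212) and the timer at (162,229).

```bash
python3 - <<'E'
from h import *
d=np.load('pics/top1.npy')
for n,u,v in [('c1',175,159),('c2',343,126),('c3',363,234),('c4',194,265),('button',332,181),('tray',260,197),('jar',371,152),('drop',376,212),('timer',162,229),('bench',420,200)]:
    print(n,pt('top',d,u,v).round(4))
p=cv2.imread('pics/top1.png'); c=p[115:275,165:395]; cv2.imwrite('pics/top1c.png',cv2.resize(c,None,fx=3.45,fy=3.45,interpolation=cv2.INTER_CUBIC))
E
```

```text
c1 [0.5956 0.2858 0.0954]
c2 [ 0.6655 -0.0978  0.0899]
c3 [ 0.4184 -0.1365  0.0911]
c4 [0.3554 0.2444 0.0924]
button [ 0.5358 -0.0666  0.1239]
tray [0.5028 0.092  0.1297]
jar [ 0.6085 -0.1641  0.0657]
drop [ 0.468  -0.1692  0.0795]
timer [0.439  0.336  0.0157]
bench [ 0.4993 -0.2918 -0.0008]
```

View pics/top1c.png

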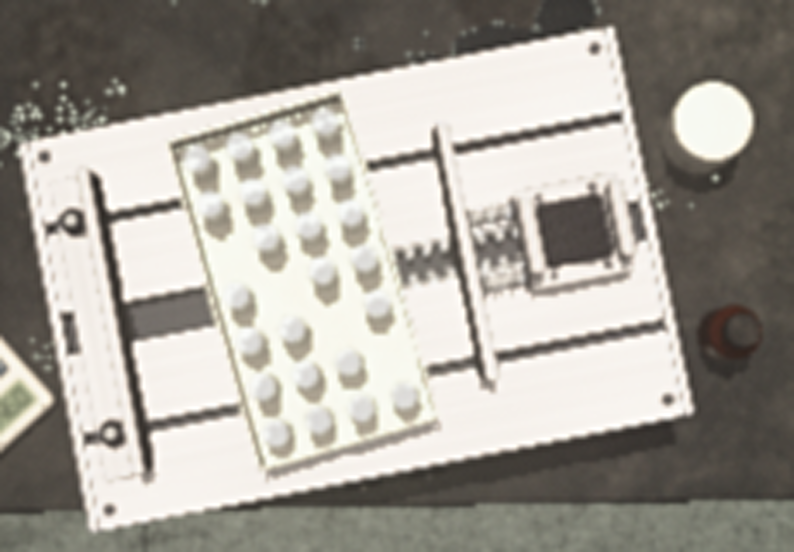

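```bash
python3 -m crank '[[[1.2,3.5,-4.3,0,0,0,1.7],[1.2,3.5,-4.3,0,0,0,1.7],[1.2,3.5,-4.3,0,0,0,1.7],[1.2,3.5,-4.3,0,0,0,1.7],[1.2,3.5,-4.3,0,0,0,1.7],[1.2,3.5,-4.3,0,0,0,1.7],[1.2,3.5,-4.3,0,0,0,1.7],[1.2,1.9,-5.3,0,0,0,1.7],[1.2,1.9,-5.3,0,0,0,1.7],[1.2,1.9,-5.3,0,0,0,1.7],[1.2,1.9,-5.3,0,0,0,1.7],[1.2,1.9,-5.3,0,0,0,1.7],[1.2,1.9,-5.3,0,0,0,1.7],[1.2,1.9,-5.3,0,0,0,1.7],[1.2,0,0,0,0,0,0]]]'
python3 - <<'E'
from h import *
o=manip.get_obs(); print(o['clock'],o['position'],o['ee_rot'],o['ft_force'],o['grip_width'])
d=np.load('pics/top1.npy')
# points: backstop top edges, tray corners (crop->full)
for n,u,v in [('bs_a',92,172),('bs_b',145,470),('tr1',178,142),('tr2',340,98),('tr3',435,425),('tr4',268,468),('bar_a',440,128),('bar_b',488,385),('carr_l',528,200),('btn1',540,202),('btn2',600,192),('btn3',618,255),('btn4',556,270)]:
    U,V=round(165+u/3.45),round(115+v/3.45)
    print(n,pt('top',d,U,V,0).round(4))
snap('wrist','w1')
E
```

```text
clock: 1.98
position: [0.5338, -0.0717, 0.2311]
ee_rot: [-0.078, 0.997, -0.001, -0.0]
ft_force: [0.2, 0.0, 0.9]
grip_width: 0.143
grasp_force: 0.0
1.975 [ 0.53375853 -0.07167932  0.23112829] [-7.83247519e-02  9.96927398e-01 -9.69669246e-04 -2.38065226e-04] [0.24266712 0.04602269 0.92885985] 0.14259688434096096
bs_a [0.577  0.2418 0.1235]
bs_b [0.3868 0.2111 0.116 ]
tr1 [0.5971 0.1871 0.1172]
tr2 [0.6223 0.0816 0.128 ]
tr3 [0.4122 0.0256 0.0925]
tr4 [0.3849 0.1337 0.0958]
bar_a [0.6015 0.018  0.1255]
bar_b [ 0.4362 -0.0084  0.0989]
carr_l [ 0.5521 -0.0352  0.1393]
btn1 [ 0.552  -0.0451  0.1218]
btn2 [ 0.558  -0.0828  0.1214]
btn3 [ 0.5185 -0.0936  0.1152]
btn4 [ 0.5107 -0.0539  0.1111]
```

View pics/w1.png

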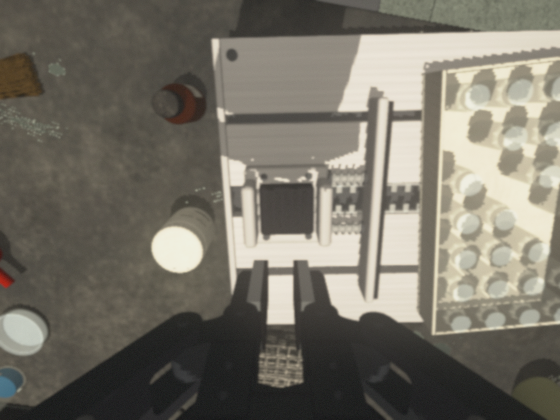

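Wrist view: the button's cap runs from about (262,184) to (313,235), between shoulders at u≈250 and u≈326. The bar is at u≈378, the tray's near wall at u≈432, and the slots are nearly level, so the tool is square.

```bash
cat >> h.py <<'E'
from scipy.spatial.transform import Rotation as R
def wpt(d,u,v,o,r=1):
    k=eyes.camera_params('wrist'); a=d[v-r:v+r+1,u-r:u+r+1]; z=np.median(a[a>0]) if (a>0).any() else 0
    c=np.array([(u-k['cx'])/k['fx']*z,(v-k['cy'])/k['fy']*z,z,1]); return R.from_quat(o['ee_rot']).apply((np.array(k['hand_eye'])@c)[:3])+o['position']
E
python3 - <<'E'
from h import *
o=manip.get_obs(); d=np.load('pics/w1.npy')
P={n:wpt(d,u,v,o) for n,u,v in [('btn',288,209),('bl',265,209),('br',310,209),('bt',288,188),('bb',288,231),('shL',250,215),('shR',326,215),('s1',240,116),('s2',355,117),('s3',240,268),('s4',355,268),('barT',380,110),('barB',371,280),('plat',240,70),('trtop1',447,90),('trtop2',437,310)]}
for n,p in P.items(): print(n,p.round(4))
for a,b in [('s1','s2'),('s3','s4'),('barB','barT')]:
    v=P[b]-P[a]; print(a,b,np.degrees(np.arctan2(-v[0],v[1])))
E
```

```text
btn [ 0.5332 -0.0619  0.1242]
bl [ 0.5363 -0.0799  0.1236]
br [ 0.5307 -0.0446  0.1234]
bt [ 0.5165 -0.0647  0.1233]
bb [ 0.552  -0.0587  0.1235]
shL [ 0.5375 -0.0904  0.1394]
shR [ 0.5283 -0.0343  0.1397]
s1 [ 0.4718 -0.1132  0.0774]
s2 [ 0.4568 -0.0154  0.0779]
s3 [ 0.616  -0.0953  0.0798]
s4 [0.5965 0.0166 0.0823]
barT [ 0.4486 -0.0097  0.1265]
barB [0.5835 0.0177 0.1267]
plat [ 0.4365 -0.1155  0.0944]
trtop1 [0.4269 0.0383 0.1156]
trtop2 [0.6069 0.0859 0.1206]
s1 s2 8.725796990680365
s3 s4 9.89142387301541
barB barT 101.48218371958633
```

```bash
python3 -m crank '[[[1.2,0,0.9,-2,0,0,0.7],[1.2,0,0,-4,0,0,0],[1.2,0,0,-2.5,0,0,0],[1.2,0,0,-0.8,0,0,0],[1.2,0,0,-0.4,0,0,0],[1.2,0,0,0,0,0,0]]]'
python3 - <<'E'
from h import *
o=manip.get_obs(); print(o['position'],o['ft_force'])
snap('wrist','w2')
E
```

```text
clock: 2.78
position: [0.5341, -0.0573, 0.135]
ee_rot: [-0.088, 0.996, 0.0, 0.0]
ft_force: [-0.3, 0.2, -0.1]
grip_width: 0.14
grasp_force: 0.0
[ 0.53408784 -0.05730655  0.13499073] [-0.34738772  0.18108488 -0.05393103]
```

View pics/w2.png

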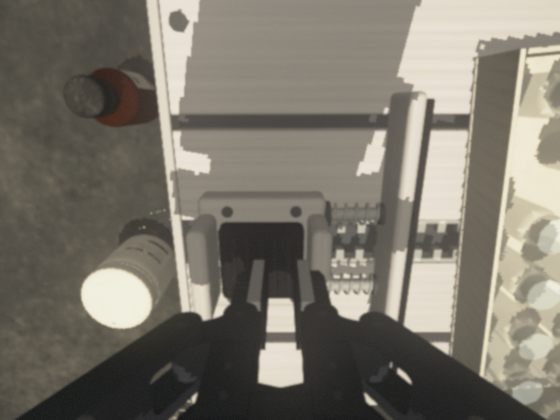

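The fingers (mid u≈281) stand forward of the button (220–304, mid 262). I'll re-measure from here.

```bash
python3 - <<'E'
from h import *
o=manip.get_obs(); d=np.load('pics/w2.npy')
for n,u,v in [('btn',262,240),('btn2',235,240),('shL',203,245),('shR',319,235),('fL',257,275),('fR',306,275)]: print(n,wpt(d,u,v,o).round(4))
E
```

```text
btn [ 0.5212 -0.0683  0.1246]
btn2 [ 0.5237 -0.0817  0.1243]
shL [ 0.5219 -0.0947  0.1392]
shR [ 0.5079 -0.0436  0.1389]
fL [ 0.5249 -0.0684  0.1532]
fR [ 0.5215 -0.0478  0.1526]
```

```bash
python3 -m crank '[[[1.2,0.1,-0.65,0,0,0,0],[1.2,0,0,-0.4,0,0,0],[1.2,0,0,-0.4,0,0,0],[1.2,0,0,0,0,0,0]]]'
python3 -m crank '[[[1.2,0,0,-0.3,0,0,0],[1.2,0,0,0,0,0,0]]]'
python3 -m crank '[[[1.2,0,0,-0.3,0,0,0],[1.2,0,0,0,0,0,0]]]'
```

```text
clock: 3.32
position: [0.5344, -0.0641, 0.1259]
ee_rot: [-0.088, 0.996, 0.0, -0.0]
ft_force: [0.0, -0.1, 0.7]
grip_width: 0.141
grasp_force: 0.0
clock: 3.58
position: [0.5349, -0.0641, 0.1235]
ee_rot: [-0.088, 0.996, 0.0, 0.0]
ft_force: [-1.3, 0.0, 4.0]
grip_width: 0.14
grasp_force: 1.7
clock: 3.82
position: [0.5349, -0.0641, 0.1204]
ee_rot: [-0.088, 0.996, 0.0, 0.0]
ft_force: [0.0, 0.8, 4.5]
grip_width: 0.136
grasp_force: 2.3
```

```bash
python3 -m crank '[[[1.2,0,0,-0.3,0,0,0],[1.2,0,0,-0.3,0,0,0],[1.2,0,0,0,0,0,0]]]'
python3 - <<'E'
from h import *
# backstop face estimate in shaker frame from top image
d=np.load('pics/top1.npy'); p=cv2.imread('pics/top1.png')
th=np.radians(9.8); X=np.array([np.cos(th),np.sin(th)]);Y=np.array([-np.sin(th),np.cos(th)])
k=eyes.camera_params('top'); H,W=d.shape; v,u=np.mgrid[0:H,0:W]
c=np.stack([(u-k['cx'])/k['fx']*d,(v-k['cy'])/k['fy']*d,d,np.ones_like(d)],-1)@np.array(k['world_from_camera']).T
b=np.array([.534,-.0645]) # carriage centre parked
q=c[...,:2]-b; sx=q@X; sy=q@Y
for lo in (-.07,-.04,-.01,.02,.05,.08):
    m=(abs(sx-lo)<.006)&(sy>.05)&(sy<.36)
    i=np.argsort(sy[m]); print(lo,[(int(a*1000),int(z*1000)) for a,z in zip(sy[m][i],c[...,2][m][i])if z>.105 ][::3])
E
```

```text
clock: 4.2
position: [0.5349, -0.0641, 0.1146]
ee_rot: [-0.088, 0.996, 0.0, 0.0]
ft_force: [-2.3, 0.5, 6.7]
grip_width: 0.139
grasp_force: 3.5
-0.07 [(64, 124), (65, 125), (66, 125), (67, 122), (69, 125), (70, 128), (71, 128), (72, 120), (74, 125), (75, 124), (76, 122), (109, 129), (110, 128), (121, 129), (125, 129), (130, 130), (157, 122), (180, 118), (183, 142), (188, 126), (204, 145), (207, 128), (209, 143), (211, 143), (213, 130), (215, 129), (218, 142), (226, 117), (227, 128), (227, 128), (228, 128), (293, 108), (293, 110), (293, 114), (294, 125), (295, 124), (296, 127), (297, 128), (298, 128), (299, 129), (300, 126), (302, 127), (303, 126), (308, 111), (309, 111), (309, 112), (311, 115), (311, 117), (313, 111), (314, 113), (315, 115), (317, 112), (318, 110), (320, 113), (320, 111)]
-0.04 [(64, 123), (66, 128), (67, 125), (68, 128), (69, 125), (70, 122), (71, 128), (72, 124), (74, 123), (75, 122), (76, 107), (112, 128), (114, 126), (181, 124), (184, 117), (186, 144), (189, 132), (206, 117), (208, 123), (210, 130), (211, 142), (213, 139), (214, 142), (215, 141), (217, 140), (221,
[... 1839 characters left out ...]
, 124)]
0.08 [(65, 123), (67, 125), (68, 125), (69, 125), (71, 130), (72, 125), (74, 123), (75, 123), (77, 124), (123, 127), (124, 130), (126, 125), (144, 142), (168, 114), (171, 105), (191, 112), (192, 124), (194, 129), (194, 143), (196, 130), (197, 141), (199, 129), (200, 115), (203, 114), (205, 128), (218, 117), (219, 110), (220, 134), (221, 140), (222, 139), (224, 141), (224, 143), (225, 143), (226, 141), (228, 142), (229, 141), (230, 131), (232, 116), (234, 129), (240, 109), (241, 125), (242, 128), (293, 129), (293, 106), (294, 107), (294, 126), (295, 125), (296, 125), (297, 130), (298, 126), (299, 127), (300, 129), (302, 125), (303, 129), (305, 125), (311, 111), (315, 115), (319, 105)]
```

```bash
python3 -m crank '[[[1.2,-0.03,0.2,0,0,0,0],[1.2,-0.05,0.3,0,0,0,0],[1.2,-0.08,0.49,0,0,0,0],[1.2,-0.09,0.49,0,0,0,0],[1.2,-0.08,0.49,0,0,0,0],[1.2,-0.09,0.49,0,0,0,0],[1.2,0,0,0,0,0,0]]]'
python3 -m crank '[[[1.2,-0.05,0.3,0,0,0,0],[1.2,-0.05,0.3,0,0,0,0],[1.2,-0.05,0.3,0,0,0,0],[1.2,-0.05,0.3,0,0,0,0],[1.2,-0.05,0.3,0,0,0,0],[1.2,-0.05,0.3,0,0,0,0],[1.2,-0.05,0.3,0,0,0,0],[1.2,-0.05,0.3,0,0,0,0],[1.2,0,0,0,0,0,0]]]'
python3 - <<'E'
from h import *
snap('wrist','w3')
E
```

```text
clock: 5.08
position: [0.5308, -0.0406, 0.1149]
ee_rot: [-0.087, 0.996, -0.001, 0.0]
ft_force: [-1.3, -2.5, 6.8]
grip_width: 0.144
grasp_force: 3.5
clock: 6.2
position: [0.5267, -0.0174, 0.1149]
ee_rot: [-0.087, 0.996, -0.001, 0.0]
ft_force: [-1.7, -5.9, 8.3]
grip_width: 0.143
grasp_force: 4.3
```

View pics/w3.png

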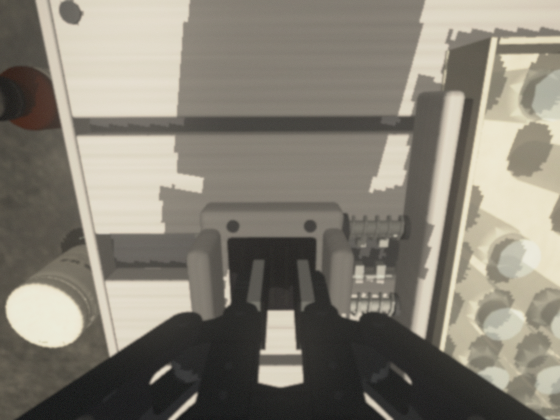

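The carriage follows, with the fingers inside the saddle (u 250–310), and the bar (u≈440) now meets the tray's wall. I'll keep going.

```bash
python3 -m crank '[[[1.2,-0.05,0.3,0,0,0,0],[1.2,-0.05,0.3,0,0,0,0],[1.2,-0.05,0.3,0,0,0,0],[1.2,-0.05,0.3,0,0,0,0],[1.2,-0.05,0.3,0,0,0,0],[1.2,-0.05,0.3,0,0,0,0],[1.2,-0.05,0.3,0,0,0,0],[1.2,-0.05,0.3,0,0,0,0],[1.2,0,0,0,0,0,0]]]'
python3 -m crank '[[[1.2,-0.05,0.3,0,0,0,0],[1.2,-0.05,0.3,0,0,0,0],[1.2,-0.05,0.3,0,0,0,0],[1.2,-0.05,0.3,0,0,0,0],[1.2,-0.05,0.3,0,0,0,0],[1.2,-0.05,0.3,0,0,0,0],[1.2,-0.05,0.3,0,0,0,0],[1.2,-0.05,0.3,0,0,0,0],[1.2,0,0,0,0,0,0]]]'
python3 - <<'E'
from h import *
snap('wrist','w4')
E
```

```text
clock: 7.38
position: [0.5225, 0.0064, 0.1148]
ee_rot: [-0.087, 0.996, -0.001, -0.0]
ft_force: [-2.6, -6.4, 8.8]
grip_width: 0.141
grasp_force: 4.7
clock: 8.5
position: [0.5182, 0.0303, 0.1146]
ee_rot: [-0.087, 0.996, -0.001, -0.0]
ft_force: [-4.8, -7.5, 10.0]
grip_width: 0.137
grasp_force: 5.1
```

View pics/w4.png

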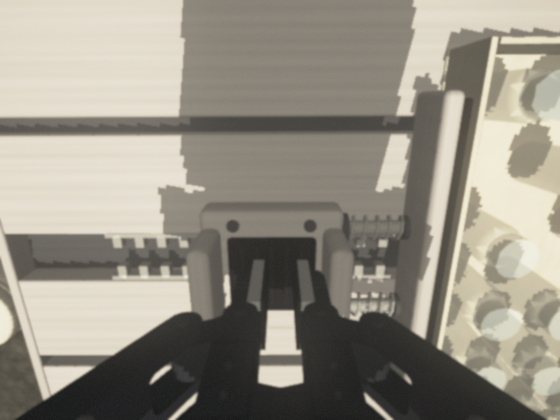

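```bash
python3 -m crank '[[[1.2,-0.05,0.3,0,0,0,0],[1.2,-0.05,0.3,0,0,0,0],[1.2,0,0,0,0,0,0]]]'
cat >> h.py <<'E'
th=np.radians(9.8); Y=np.array([-np.sin(th),np.cos(th)]); X=np.array([Y[1],-Y[0]])
def prof(d,o,rel,w=.004):
    """heights along shaker y relative to TCP, at shaker-x offset rel from TCP"""
    k=eyes.camera_params('wrist'); H,W=d.shape; v,u=np.mgrid[0:H,0:W]
    c=(np.stack([(u-k['cx'])/k['fx']*d,(v-k['cy'])/k['fy']*d,d,np.ones_like(d)],-1)@np.array(k['hand_eye']).T)[...,:3]
    c=R.from_quat(o['ee_rot']).apply(c.reshape(-1,3))+o['position']; c=c[d.ravel()>0]
    q=c[:,:2]-o['position'][:2]; m=abs(q@X-rel)<w; s=(q@Y)[m]; z=c[m,2]
    out=[]
    for a in np.arange(-.05,.12,.001):
        n=(s>=a)&(s<a+.001); out.append(int(z[n].max()*1000) if n.any() else 0)
    return out
E
python3 - <<'E'
from h import *
o=manip.get_obs(); print(o['position'],o['ft_force'])
p,d=snap('wrist','w5')
for r in (-.07,-.045,-.022): print(r,[(i-50,z) for i,z in enumerate(prof(d,o,r)) if z>106])
E
```

```text
clock: 8.93
position: [0.5172, 0.0362, 0.1146]
ee_rot: [-0.087, 0.996, -0.001, -0.0]
ft_force: [-4.4, -7.3, 9.2]
grip_width: 0.141
grasp_force: 5.6
[0.51722075 0.03622515 0.11462859] [-4.38274247 -7.32924393  9.21710637]
-0.07 [(57, 126), (58, 127), (59, 128), (60, 128), (61, 128), (62, 128), (63, 127), (64, 127), (65, 126), (66, 126), (67, 126), (68, 125), (69, 130), (70, 130), (71, 130), (72, 129), (73, 127), (84, 117), (85, 127), (86, 130), (87, 130), (88, 129), (89, 129), (90, 129), (91, 129), (113, 115), (114, 112), (115, 113)]
-0.045 [(57, 126), (58, 127), (59, 128), (60, 127), (61, 128), (62, 128), (63, 128), (64, 128), (65, 126), (66, 125), (67, 125), (68, 126), (69, 126), (70, 129), (71, 129), (72, 129), (73, 127), (106, 122), (107, 132), (108, 132), (109, 132), (110, 131), (111, 130), (112, 129), (113, 120)]
-0.022 [(-38, 137), (-37, 139), (-36, 140), (-35, 140), (-34, 141), (-33, 140), (-32, 140), (-31, 141), (-30, 140), (-29, 139), (-28, 138), (-27, 114), (-26, 114), (-25, 114), (-24, 114), (-23, 114), (-22, 114), (-21, 115), (-20, 115), (-19, 115), (-18, 204), (-17, 205)
[... 519 characters left out ...]
, 113), (32, 114), (33, 112), (34, 110), (35, 112), (36, 112), (37, 111), (38, 109), (39, 109), (40, 111), (41, 112), (42, 112), (43, 111), (44, 109), (45, 110), (46, 110), (47, 112), (48, 112), (49, 110), (50, 109), (51, 110), (52, 111), (53, 112), (54, 112), (55, 112), (56, 112), (57, 126), (58, 127), (59, 127), (60, 128), (61, 127), (62, 128), (63, 128), (64, 127), (65, 127), (66, 126), (67, 126), (68, 126), (69, 126), (70, 129), (71, 129), (72, 129), (73, 128), (77, 121), (78, 131), (79, 141), (80, 142), (81, 142), (82, 142), (83, 142), (84, 142), (85, 142), (86, 143), (87, 142), (88, 142), (89, 142), (90, 142), (91, 143), (92, 143), (93, 142), (94, 142), (95, 142), (96, 141), (97, 140)]
```

```bash
python3 -m crank '[[[1.2,-0.05,0.3,0,0,0,0],[1.2,-0.05,0.3,0,0,0,0],[1.2,-0.03,0.2,0,0,0,0],[1.2,0,0,0,0,0,0]]]'
python3 - <<'E'
from h import *
o=manip.get_obs()
p,d=snap('wrist','w6')
for r in (-.07,-.045,-.022): print(r,[(i-50,z) for i,z in enumerate(prof(d,o,r)) if 120<z<150])
E
```

```text
clock: 9.48
position: [0.5159, 0.0439, 0.1146]
ee_rot: [-0.087, 0.996, -0.001, -0.001]
ft_force: [-4.5, -9.0, 10.5]
grip_width: 0.141
grasp_force: 6.1
-0.07 [(49, 125), (50, 127), (51, 128), (52, 128), (53, 128), (54, 127), (55, 128), (56, 128), (57, 127), (58, 126), (59, 126), (60, 126), (61, 125), (62, 130), (63, 129), (64, 129), (65, 128), (77, 130), (78, 130), (79, 130), (80, 130), (81, 130), (82, 129), (106, 124), (107, 124), (108, 124)]
-0.045 [(50, 127), (51, 128), (52, 128), (53, 128), (54, 128), (55, 127), (56, 127), (57, 127), (58, 125), (59, 125), (60, 125), (61, 125), (62, 129), (63, 130), (64, 130), (65, 128), (99, 131), (100, 132), (101, 140), (102, 140), (103, 139), (104, 138), (105, 137), (106, 131), (107, 131), (108, 130), (110, 128)]
-0.022 [(-38, 137), (-37, 139), (-36, 140), (-35, 140), (-34, 141), (-33, 141), (-32, 141), (-31, 140), (-30, 140), (-29, 140), (-28, 138), (20, 139), (21, 140), (22, 140), (23, 140), (24, 140), (25, 141), (26, 140), (27, 140), (28, 140), (29, 139), (30, 137), (50, 126), (51, 127), (52, 127), (53, 128), (54, 128), (55, 127), (56, 128), (57, 127), (58, 126), (59, 126), (60, 126), (61, 125), (62, 130), (63, 130), (64, 130), (65, 129), (70, 131), (71, 141), (72, 143), (73, 143), (74, 142), (75, 142), (76, 142), (77, 142), (78, 143), (79, 142), (80, 143), (81, 142), (82, 143), (83, 143), (84, 142), (85, 142), (86, 142), (87, 142), (88, 142), (89, 140)]
```

```bash
python3 -m crank '[[[1.2,0,0,0.3,0,0,0],[1.2,0,0,0.4,0,0,0],[1.2,0,0,0.5,0,0,0],[1.2,0,0,0,0,0,0]]]'
cat > chk.py <<'E'
from h import *; import sys
o=manip.get_obs(); p,d=snap('wrist',sys.argv[1]); a=prof(d,o,-.018)
print('button',a[44:58],'rear sh',[(i-50) for i in range(5,35) if 133<a[i]<150],'front',[(i-50) for i in range(60,90) if 133<a[i]<150])
print('bar',[(i-50,z) for i,z in enumerate(prof(d,o,-.06)) if 118<z<150][:16])
E
python3 chk.py w7
```

```text
clock: 10.02
position: [0.5158, 0.0442, 0.1259]
ee_rot: [-0.087, 0.996, -0.001, -0.001]
ft_force: [-1.7, -6.9, 2.7]
grip_width: 0.141
grasp_force: 3.5
button [120, 120, 119, 119, 119, 119, 118, 119, 120, 120, 119, 119, 119, 119] rear sh [-38, -37, -36, -35, -34, -33, -28] front [21, 22, 23, 24, 25, 26, 27, 28, 29]
bar [(49, 126), (50, 128), (51, 127), (52, 128), (53, 127), (54, 128), (55, 128), (56, 128), (57, 126), (58, 126), (59, 126), (60, 125), (61, 130), (62, 129), (63, 130), (64, 129)]
```

```bash
python3 -m crank '[[[1.2,-0.02,0.1,0,0,0,0],[1.2,-0.01,0.1,0,0,0,0],[1.2,0,0,0,0,0,0]]]'; python3 chk.py w8
python3 -m crank '[[[1.2,-0.02,0.1,0,0,0,0],[1.2,-0.01,0.1,0,0,0,0],[1.2,0,0,0,0,0,0]]]'; python3 chk.py w9
```

```text
clock: 10.45
position: [0.5156, 0.0448, 0.1259]
ee_rot: [-0.086, 0.996, -0.002, -0.001]
ft_force: [-0.6, -11.0, 2.8]
grip_width: 0.142
grasp_force: 5.7
button [119, 119, 119, 119, 119, 119, 119, 119, 120, 119, 119, 119, 119, 119] rear sh [-39, -38, -37, -36, -35, -34, -33, -31, -29, -28] front [21, 22, 23, 24, 25, 26, 27, 28, 29]
bar [(48, 122), (49, 126), (50, 127), (51, 128), (52, 128), (53, 127), (54, 128), (55, 127), (56, 127), (57, 127), (58, 127), (59, 126), (60, 126), (61, 129), (62, 129), (63, 129)]
clock: 10.88
position: [0.5153, 0.0474, 0.1259]
ee_rot: [-0.087, 0.996, -0.002, -0.001]
ft_force: [0.3, -9.6, 1.4]
grip_width: 0.14
grasp_force: 4.8
button [124, 125, 125, 125, 124, 125, 124, 125, 125, 125, 124, 125, 124, 124] rear sh [-38, -37, -36, -35, -34, -29, -28] front [21, 22, 23, 24, 25, 26, 27, 28, 29]
bar [(46, 127), (47, 127), (48, 127), (49, 128), (50, 127), (51, 128), (52, 127), (53, 127), (54, 126), (55, 126), (56, 125), (57, 126), (58, 129), (59, 130), (60, 130), (61, 128)]
```

```bash
python3 -m crank '[[[1.2,0.03,-0.2,0,0,0,0],[1.2,0.03,-0.2,0,0,0,0],[1.2,0,0,0,0,0,0],[1.2,0,0,0.5,0,0,0],[1.2,0,0,2,0,0,0],[1.2,0,0,4,0,0,0],[1.2,0,0,4,0,0,0],[1.2,0,0,0,0,0,0],[1.2,0,0,0,0,0,0]]]'
python3 - <<'E'
from h import *
o=manip.get_obs(); p,d=snap('wrist','w10')
for r in (-.07,-.04,-.018,0,.05): print(r,[(i-50,z) for i,z in enumerate(prof(d,o,r)) if z>118][:45])
E
```

```text
clock: 12.05
position: [0.516, 0.0466, 0.231]
ee_rot: [-0.088, 0.996, 0.0, -0.0]
ft_force: [0.1, 0.1, 0.1]
grip_width: 0.14
grasp_force: 0.0
-0.07 [(47, 127), (48, 127), (49, 128), (50, 128), (51, 127), (52, 128), (53, 127), (54, 127), (55, 126), (56, 126), (57, 126), (58, 125), (59, 128), (60, 130), (61, 129), (62, 129)]
-0.04 [(47, 125), (48, 127), (49, 127), (50, 128), (51, 128), (52, 128), (53, 128), (54, 127), (55, 126), (56, 125), (57, 125), (58, 126), (59, 125), (60, 129), (61, 129), (62, 128)]
-0.018 [(-37, 138), (-36, 140), (-35, 140), (-34, 140), (-33, 281), (-32, 140), (-31, 141), (-30, 140), (-29, 139), (-28, 139), (-27, 137), (-25, 122), (-24, 123), (-23, 124), (-22, 125), (-21, 125), (-20, 314), (-19, 320), (-18, 321), (-17, 320), (-16, 321), (-15, 321), (-14, 321), (-13, 321), (-12, 320), (-11, 321), (-10, 321), (-9, 321), (-8, 320), (-7, 320), (-6, 124), (-5, 124), (-4, 126), (-3, 125), (-2, 125), (-1, 124), (0, 124), (1, 125), (2, 124), (3, 125), (4, 125), (5, 125), (6, 124), (7, 321), (8, 321)]
0 [(-44, 309), (-43, 309), (-42, 309), (-41, 308), (-40, 308), (-39, 306), (-38, 304), (-37, 303), (-36, 285), (-35, 287), (-34, 287), (-33, 288), (-32, 288), (-31, 288), (-30, 288), (-29, 288), (-28, 288), (-27, 287), (-26, 287), (-25, 286), (-24, 286), (-23, 285), (-22, 125), (-21, 124), (-20, 125), (-19, 125), (-18, 125), (-17, 126), (-16, 124), (-15, 125), (-14, 125), (-13, 125), (-12, 125), (-11, 125), (-10, 126), (-9, 125), (-8, 279), (-7, 295), (-6, 269), (-5, 125), (-4, 125), (-3, 125), (-2, 125), (-1, 125), (0, 124)]
0.05 [(48, 126), (49, 127), (50, 127), (51, 127), (52, 127), (53, 128), (54, 128), (55, 127), (56, 125), (57, 125), (58, 125), (59, 125), (60, 129), (61, 130), (62, 129), (63, 128)]
```

View pics/w10.png

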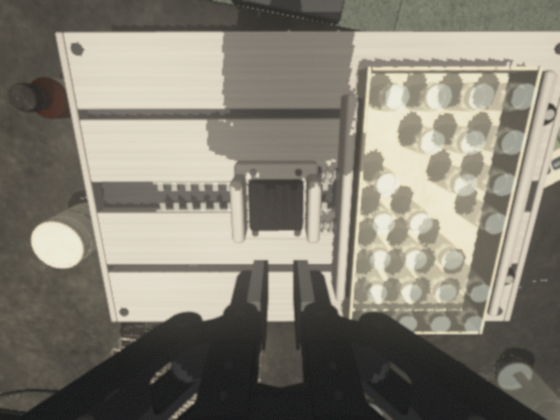

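The tray is flush between the bar (u≈345) and the backstop (u≈535). The button is fully up, and the jar and dropper bottle haven't moved.

```bash
python3 -c "
from workcell import job; print(job.hand_in())"
```

```text
the job is handed in; nothing more can be done
None
```

The job is handed in at about 12 s on the clock: the tray is square against the backstop, the bar is pressed in about 16 of 26 mm, the button is fully up in a notch, and the arm never went near the jar, dropper bottle or timer.

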